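Load and lock the clamping jig

ROBOT

A 6-joint arm with a two-finger parallel gripper is mounted at the origin on the work surface. World frame = base frame: x ahead of the robot, y to its left, z up, the work surface at z = 0. Lengths are in m, angles in rad, forces in N, time in s.
With the tool pointing down it reaches from about 0.2 to 0.875 m from the base axis. Payload 3.4 kg.
Tool frame: the origin (TCP) lies at the very end of the fingers, on their centre line; the grasp point (between the pads) lies 19 mm behind it; z points along the fingers, y is the line along which they close (so a half turn about z gives the same grasp; the last joint's range is limited). The gripper opens to 94 mm and grips with 3 to 60 N. Pads are 16 mm wide; open, the fingers measure 119 mm over their backs; the gripper's body (75 mm by 177 mm) begins 78 mm behind the grasp point.
Start: joints at [1.142, 0.276, 1.505, -0, 1.361, -0.121], TCP at [0.174, 0.548, 0.205] pointing down, gripper open.
Joint ranges: [-2.89, 2.89], [-0.75, 2.08], [0.22, 2.7], [-1.18, 4.32], [0.11, 2.71], [-2.7, 2.7]. Speed limits (rad/s): [2.57, 2.57, 3.14, 3.14, 3.14, 3.14].

INTERFACE

Orientations are given as a unit quaternion [x, y, z, w].
In Python, from cell import r gives the robot as it stands.
- The arm moves only by the tool play_rows, never from a script. Its argument "motion" is a list of rows, each a list of 4 numbers: the shift along the tool's x, y, z in units of 25 mm (1.0 is 25 mm), then the turn about the tool's z in rad. In form: [[dx, dy, dz, spin], ...]. A call has exactly 8 rows; each row shifts and turns the commanded pose from where the row before left it, along the tool's axes as they then stand; what a row does not reach is not made up. A row lasts 1/12 s, in which the tool goes at most 41.7 mm and 7.16 degrees, less where a joint would pass 70% of its speed; a pose out of reach is approached as far as the arm can. A call is refused whole if a number of a shift passes 1 or a number of a turn 0.125, either way. A call with a gripper value outside its range is refused whole. "claw" is the opening, from 0 (shut) to 1 (fully open), set as the call begins (left out, the last holds). The fingers move at their own pace and stop on an object; the grip force is fixed at half the most. Time passes only in rows, so rows that do not move let the fingers close, or fill a call up. It gives the time, the measured TCP pose, the force, the opening and the grip force at its end, in the units of the state.
- r.observe(): the state, without advancing time (a new reading comes with each control period).
- r.capture(name): name is "side" or "top"; returns (picture, depth): 420x560x3 uint8, red, green, blue; 420x560 float32, m along the optical axis (not along the pixel's ray), 0 where there is no reading.
- r.calibration(name): a dict with "fx", "fy", "cx", "cy" (pixels), "rvec" (rotation vector, rad) and "tvec" (3), from world to camera coordinates, as OpenCV has them. Camera axes: x right, y down, z forward; pixel columns grow to the right and rows downward; lengths in m; the calibration is good to about 2 mm. A picture is of the moment at which its call begins. calibration takes no time and is no camera call.
- r.finish_job(): hands the job in; it is judged then, once.
The state is a dict: "time_s": time; "joints": joint angles; "qd": joint speeds; "joint_torque": joint torques, N m; "position": TCP position; "tool_rot": TCP orientation; "contact_force": force on the tool from outside, world axes, zero at the start; "wrist_torque": the same for the moment, N m; "opening": finger opening in m; "grip_force": force on a finger pad.
Only numpy, scipy, OpenCV 4.12 (cv2) and the standard library are available. Lean on these libraries where they do the work, as an engineer would, in place of code of your own. Each camera call takes 0.05 s, during which the arm holds its last target. There are 200 camera calls.

TASK

Get the clamping jig ready: put the dark offcut that was left in it into the blue bin and draw the jaw fully back. Then stand every light oak block with a white glide under it upright in the jig's channel, one behind another with their broad faces towards the fence, and after that slide the jaw up and press firmly until you feel the whole pack come tight against the fence. Last, with the pack tight, swing the red locking lever all the way down, and leave the other things on the bench alone.

Things in the scene. Friction and masses are not known exactly. Their poses are not given: they have to be found in the camera images.
- block_1: a light oak furniture foot block standing upright on the slippery white plastic glide (6 mm) under its narrow side; 30 thick (its x) x 64 wide (its y) x 54 mm high (its z), about 80 g, give or take a third; origin at the centre of its underside, z up. The blocks are alike and any may be absent
- block_2: a light oak furniture foot block standing upright on the slippery white plastic glide (6 mm) under its narrow side; 30 thick (its x) x 64 wide (its y) x 54 mm high (its z), about 80 g, give or take a third; origin at the centre of its underside, z up. The blocks are alike and any may be absent
- block_3: a light oak furniture foot block standing upright on the slippery white plastic glide (6 mm) under its narrow side; 30 thick (its x) x 64 wide (its y) x 54 mm high (its z), about 80 g, give or take a third; origin at the centre of its underside, z up. The blocks are alike and any may be absent
- block_4: a light oak furniture foot block standing upright on the slippery white plastic glide (6 mm) under its narrow side; 30 thick (its x) x 64 wide (its y) x 54 mm high (its z), about 80 g, give or take a third; origin at the centre of its underside, z up. The blocks are alike and any may be absent
- block_5: a light oak furniture foot block standing upright on the slippery white plastic glide (6 mm) under its narrow side; 30 thick (its x) x 64 wide (its y) x 54 mm high (its z), about 80 g, give or take a third; origin at the centre of its underside, z up. The blocks are alike and any may be absent
- offcut: dark scrap of wood, 34 (x) x 40 (y) x 50 mm high, 50 g, standing in the jig's channel at first; origin at the centre of its underside
- bin: open blue bin fixed to the bench, 125 x 125 x 55 mm high outside, walls 4 mm, floor about 4 mm; origin at the centre of its underside
- jig: fixed jig on a grey board, x -130 to 190, y -60 to 60 mm, 15 mm thick; origin on the bench under the channel's middle line. The channel runs along its x, +x from jaw to fence; its floor is 15 mm up. Two rails flank it, x -105 to 120 mm, 14 mm high above the floor, 12 thick, 69 mm apart inside: a block across it (block x along jig x) has 2.5 mm play at each end
- fence: fixed dark stop at the far end of the channel, 20 mm thick, 93 mm wide, 45 mm high above the channel floor (60 mm above the bench); origin at the bottom centre of the face that meets the blocks, axes as the jig's
- fence_face (a point): bottom centre of the fence's face, on the channel floor at jig x = +120 mm; axes as the jig's, so a tight pack of n blocks reaches from here to 30 n mm towards the jig's -x
- jaw (a joint): how far the sliding jaw has come towards the fence, m: 0 fully back (face 180 mm from the fence), 0.17 farthest. It starts part of the way in. It slides along the jig's x, drags with about 2 N and stays where it is left; 10 to 20 N on it presses the pack well home
- jaw_face (a point): bottom centre of the jaw's pushing face, on the channel floor; axes as the jig's. The jaw block is 36 mm long behind it, 64 mm wide, its top 35 mm above the floor
- jaw_grip (a point): middle of the black grip post on top of the jaw, 22 (x) x 30 (y) mm, 80 mm above the bench, 18 mm behind the jaw's face; the post stands from 50 to 92 mm above the bench and can be gripped across its 30 mm (jig y)
- lock (a joint): angle of the red locking lever, rad: 0 upright (unlocked), 1.4 fully down (locked). It stands near 0 at first, swings about the jig's x axis, its tip going towards the jig's -y, and stays where it is left (about 0.06 N m)
- lock_pivot (a point): the lever's pivot, behind the fence at jig x = 158, y = 30 mm, 40 mm above the bench, on a 26 x 26 mm steel post 38 mm high
- lock_tip (a point): centre of the red ball (20 mm across) at the end of the lever, 55 mm from the pivot; the lever bar is 12 mm thick. When locked it lies 49 mm above the bench
- sanding_block: bystander among the oak blocks: cork sanding block with a red sole, 34 x 70 x 26 mm, lying flat; origin at its underside
- pencil: bystander: green pencil, 7 x 175 x 7 mm, lying along its y
- phone: bystander: black phone, 74 x 150 x 9 mm, lying flat
- tape_roll: bystander: roll of yellow tape lying flat, 100 mm across, 25 mm high

How it is judged:
By the outcome, as a careful person would: the job done as asked, in the order asked, and still so for the second after the job is handed in, with the robot touching nothing.
Of block_1, block_2, block_3, block_4, block_5 only 3 to 5 are there at a start; the rules pass over those that are not, and their reading is None.
At some moment in a run one of block_1, block_2, block_3, block_4, block_5 may be knocked a few centimetres aside while the robot is not near it.
It also fails if it takes over 210 s, if anything falls off the work surface, if the arm or the gripper's body presses on something with over 40 N, if the wrist force passes 120 N, or if a joint passes its speed limit or range.

## Working session

There is one attempt and no reset: what is moved stays moved. The work goes in short steps, Python scripts to look and compute and a tool call to move; the robot and the scene stay as the last step left them, time stands still between calls to the robot, and variables do not carry over. Pictures are saved under pics/ and viewed, at most 14 in all, crops included, and the job is handed in when it is done.

Besides the shell and the picture viewer there is one more tool, called after ">>>" as a command line: name --pt "numbers of a row" for each row, then --argument value for the rest. play_rows: Moves the arm, as the interface text tells. Its arguments: {"type":"object","properties":{"motion":{"type":"array"},"claw":{"type":"number"}},"required":["motion"]}

```bash
ls; mkdir -p pics; cat > h.py <<'E'
import numpy as np, cv2
from cell import r
from scipy.spatial.transform import Rotation as R
def cap(n,f=None):
    im,d=r.capture(n)
    if f: cv2.imwrite(f'pics/{f}.png',im[:,:,::-1])
    return im,d
def cloud(n,d):
    c=r.calibration(n); M=cv2.Rodrigues(np.array(c['rvec'],float))[0]; t=np.array(c['tvec'],float).ravel()
    v,u=np.mgrid[:d.shape[0],:d.shape[1]]
    P=np.stack([(u-c['cx'])/c['fx']*d,(v-c['cy'])/c['fy']*d,d],-1)
    W=(P-t)@M; W[d==0]=np.nan
    return W
E
python3 - <<'E'
from h import *
for n in('top','side'):
    im,d=cap(n,n+'0'); np.savez(f'{n}0.npz',im=im,d=d,W=cloud(n,d))
    print(n,r.calibration(n))
print(r.observe())
E
```

```text
pics
top {'fx': 542.6326430151928, 'fy': 542.6326430151928, 'cx': 270.5981419978429, 'cy': 208.68923026936457, 'rvec': array([ 2.18965901, -2.21244828,  0.0696186 ]), 'tvec': array([-0.03783818,  0.56480986,  1.48214158])}
side {'fx': 532.770896156681, 'fy': 532.770896156681, 'cx': 278.754590598989, 'cy': 211.0503823091925, 'rvec': array([ 2.3377595 , -0.43712172,  0.17361805]), 'tvec': array([-0.55313726,  0.19487691,  1.13897334])}
{'time_s': 0.1, 'joints': array([ 1.14200357e+00,  2.76495300e-01,  1.50598177e+00, -1.97600395e-05,
        1.36069261e+00, -1.21009494e-01]), 'qd': array([ 0.00069436, -0.0002563 , -0.00204916,  0.00117539, -0.00036885,
       -0.00084636]), 'joint_torque': array([ 3.68936780e-04, -4.05457449e+01, -2.37778580e+01,  7.00984010e-02,
        2.99032428e-02, -2.81259577e-05]), 'position': array([0.17400269, 0.54751587, 0.20472189]), 'tool_rot': array([ 1.53282831e-01,  9.88182044e-01, -7.61529534e-04, -2.04745184e-04]), 'contact_force': array([-0.57949618, -0.06765084,  0.512569  ]), 'wrist_torque': array([ 0.06559022, -0.02612544,  0.03967976]), 'grip_force': 0.0, 'opening': 0.09392378195313288}
```

View pics/top0.png

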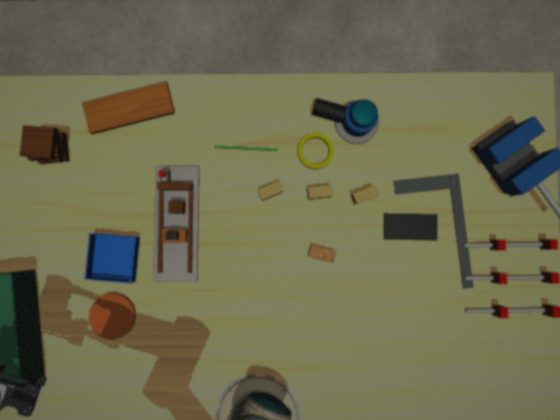

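View pics/side0.png

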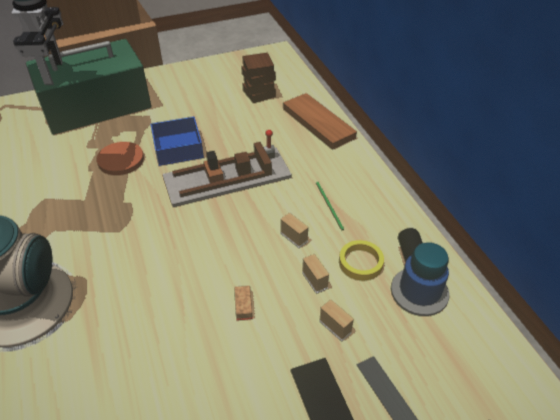

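The top view shows three oak blocks at about (270,189), (320,191) and (364,193). The cork block is at (321,253), the jig at (176,223) with the offcut at (177,207) and the jaw at (174,235). The bin is at (112,257). Next I measure these.

```bash
python3 - <<'E'
from h import *
z=np.load('top0.npz');W=z['W'];im=z['im']
for n,(u,v) in dict(b1=(270,189),b2=(320,191),b3=(364,193),cork=(321,253),off=(177,207),post=(173,235),jaw=(184,235),bin=(112,257),fence=(175,186),lev=(163,173),board=(176,260),orange=(112,315),base=(258,405),arm=(15,320),table=(250,300),pen=(245,149)).items():
    print(n,W[v,u].round(3),im[v,u])
# blocks top
H=W[:,:,2]
for n,(u,v,lo,hi,s) in dict(b1=(270,189,.035,.08,22),b2=(320,191,.035,.08,22),b3=(364,193,.035,.08,22),cork=(321,253,.015,.04,22),off=(177,207,.055,.08,12),fence=(175,186,.05,.075,25),post=(173,235,.08,.11,18)).items():
    y,x=np.mgrid[v-s:v+s,u-s:u+s]; m=(H[y,x]>lo)&(H[y,x]<hi)
    P=W[y,x][m]; 
    zt=np.median(P[:,2]); P=P[abs(P[:,2]-zt)<.012]
    rc=cv2.minAreaRect((P[:,:2]*1000).astype(np.float32)); print(n,len(P),zt.round(4),np.round(rc[0],1),np.round(rc[1],1),round(rc[2],1), P[:,:2].mean(0).round(4))
i=cv2.resize(im[150:300,60:230],None,fx=4,fy=4,interpolation=cv2.INTER_CUBIC)
j=cv2.resize(im[160:270,250:390],None,fx=4,fy=4,interpolation=cv2.INTER_CUBIC)
cv2.imwrite('pics/c1.png',i[:,:,::-1]);cv2.imwrite('pics/c2.png',j[:,:,::-1])
E
```

```text
b1 [ 0.616 -0.042  0.051] [128 114  65]
b2 [ 0.609 -0.177  0.055] [129 114  65]
b3 [ 0.602 -0.295  0.056] [130 115  66]
cork [ 0.441 -0.18   0.021] [129 100  56]
off [0.569 0.206 0.064] [67 40 17]
post [0.494 0.212 0.094] [44 41 40]
jaw [0.494 0.189 0.053] [105  61  23]
bin [0.436 0.396 0.001] [ 30  74 130]
fence [0.625 0.212 0.062] [78 47 25]
lev [0.656 0.237 0.099] [118  14  10]
board [0.426 0.217 0.012] [115 114 104]
orange [0.28  0.39  0.019] [79 43 17]
base [ 0.084 -0.006  0.183] [62 61 52]
arm [0.288 0.593 0.148] [17 35 27]
table [0.313 0.016 0.   ] [127 129  88]
pen [0.732 0.026 0.005] [ 80 106  60]
b1 267 0.0548 [613.1 -42. ] [30.1 63.8] 21.9 [ 0.6129 -0.042 ]
b2 272 0.0546 [ 608.1 -176. ] [30.7 64.6] 5.8 [ 0.6076 -0.1752]
b3 268 0.0553 [ 599.6 -299. ] [29.5 64.8] 21.2 [ 0.5992 -0.2983]
cork 318 0.027 [ 440.9 -181.5] [70.2 34. ] 74.5 [ 0.441  -0.1813]
off 200 0.0656 [571.  210.6] [40.3 33.9] 85.5 [0.5709 0.2103]
fence 443 0.0622 [605.5 222.2] [91.7 89.4] 72.5 [0.6077 0.2132]
post 101 0.0925 [494.4 218.4] [30.8 20.9] 89.2 [0.4937 0.2178]
```

View pics/c1.png

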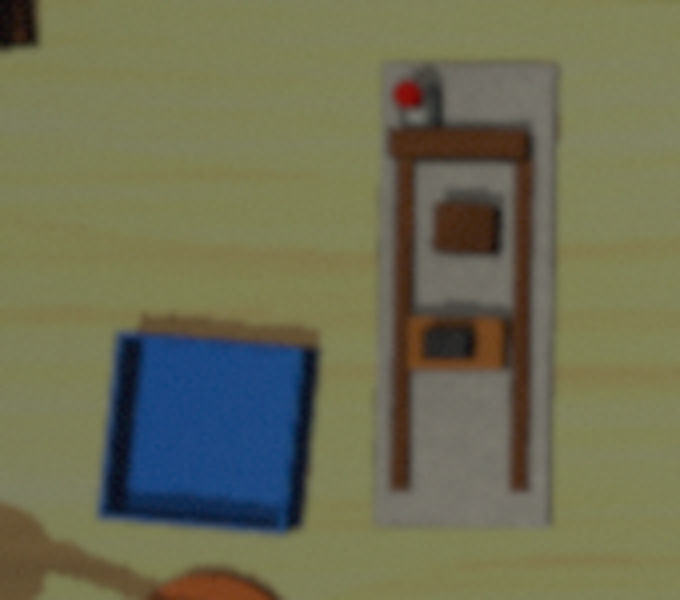

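The crop confirms the jig's +x runs along world +x, with a small yaw. The lever's red ball is at crop (407,95), on the +y side. The offcut is at (467,228), the jaw at (455,342), and the bin centre is near (210,430).

```bash
python3 - <<'E'
from h import *
z=np.load('top0.npz');W=z['W'];H=W[:,:,2]
def rect(u0,u1,v0,v1,lo,hi,nm):
    P=W[v0:v1,u0:u1].reshape(-1,3);P=P[(P[:,2]>lo)&(P[:,2]<hi)]
    rc=cv2.minAreaRect((P[:,:2]*1000).astype(np.float32)); print(nm,len(P),np.median(P[:,2]).round(4),np.round(rc[0],1),np.round(rc[1],1),round(rc[2],2))
rect(150,203,160,286,.009,.13,'board')
rect(155,196,178,192,.055,.068,'fence')
rect(156,165,192,274,.022,.036,'railL')
rect(184,195,192,274,.022,.036,'railR')
rect(160,190,224,245,.04,.06,'jaw')
rect(80,145,225,290,.04,.07,'bin')
rect(155,172,164,182,.085,.12,'tip')
W2=np.load('side0.npz')['W']
for nm,c,lo,hi,s in (('b1',(.613,-.042),.045,.065,.05),('b2',(.608,-.176),.045,.065,.05),('b3',(.6,-.299),.045,.065,.05),('off',(.571,.211),.06,.075,.03),('fence',(.622,.212),.055,.068,.06)):
    P=W2[(abs(W2[:,:,0]-c[0])<s)&(abs(W2[:,:,1]-c[1])<s)&(W2[:,:,2]>lo)&(W2[:,:,2]<hi)]
    rc=cv2.minAreaRect((P[:,:2]*1000).astype(np.float32)); print('side',nm,len(P),np.round(rc[0],1),np.round(rc[1],1),round(rc[2],2))
o=r.observe();print(R.from_quat(o['tool_rot']).as_matrix().round(3))
E
```

```text
board 5065 0.0183 [529.1 220.9] [338.3 138.8] 1.46
fence 238 0.0607 [628.2 214.7] [92.1 19.2] 87.59
railL 375 0.0294 [503.4 259. ] [ 20.1 217.8] 88.95
railR 403 0.03 [501.5 180. ] [ 27.5 221.3] 89.8
jaw 214 0.0505 [493.2 217.5] [64.5 34.9] 89.29
bin 438 0.0537 [436.4 387.5] [129.3 125.2] 84.37
tip 46 0.1021 [655.7 240.4] [15.6 18. ] 0.49
side b1 310 [613.4 -43.1] [31.4 67.5] 22.43
side b2 378 [ 608.1 -177.7] [31.4 64.6] 6.6
side b3 473 [ 599.4 -299.2] [31.7 65.4] 21.75
side off 130 [570.6 210.6] [34.2 42.9] 1.67
side fence 310 [608.  223.2] [93.7 89.7] 71.42
[[-0.953  0.303 -0.001]
 [ 0.303  0.953 -0.001]
 [ 0.    -0.002 -1.   ]]
```

View pics/c2.png

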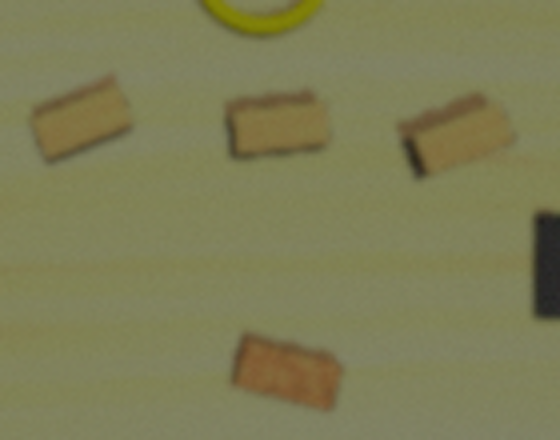

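The second crop shows the three upright oak blocks and the cork block lying flat near (287,372). There are no further oak blocks. Next I refine the jig pose and plan the first move.

```bash
cat >> h.py <<'E'
def go(x,y,z,a=None):
    """deltas to world xyz, tool-y world angle a(deg)"""
    o=r.observe();M=R.from_quat(o['tool_rot']).as_matrix();p=np.array(o['position'])
    a0=np.degrees(np.arctan2(M[1,1],M[0,1])); s=0
    if a is not None: s=(a-a0+90)%180-90; M=R.from_euler('z',s,degrees=True).as_matrix()@M
    d=M.T@(np.array([x,y,z])-p)/.025
    print('pos',p.round(4),'ang',a0.round(2),'F',np.round(o['contact_force'],1),'open',round(o['opening'],4),'| spin',round(-np.radians(s),3),'units',d.round(2))
E
python3 - <<'E'
from h import *
for n in('top','side'):
    W=np.load(n+'0.npz')['W'];P=W.reshape(-1,3)
    for nm,y0 in(('L',.257),('R',.177)):
        ys=[];xs=np.arange(.41,.6,.008)
        for x in xs:
            q=P[(abs(P[:,0]-x)<.004)&(abs(P[:,1]-y0)<.02)&(P[:,2]>.024)&(P[:,2]<.034)]
            ys.append((q[:,1].min()+q[:,1].max())/2 if len(q)>2 else np.nan)
        ys=np.array(ys);k=~np.isnan(ys)
        if k.sum()>5:
            f=np.polyfit(xs[k],ys[k],1);print(n,nm,np.degrees(np.arctan(f[0])).round(2),np.polyval(f,[.44,.5,.6]).round(4))
    q=P[(abs(P[:,0]-.625)<.03)&(abs(P[:,1]-.212)<.06)&(P[:,2]>.055)&(P[:,2]<.067)]
    for y in np.arange(.18,.25,.01):
        s=q[abs(q[:,1]-y)<.006]
        if len(s): print(n,'fence',y.round(3),s[:,0].min().round(4),s[:,0].max().round(4))
go(.571,.211,.12,88.8)
E
```

```text
top L -1.05 [0.2592 0.2581 0.2563]
top R -0.06 [0.1787 0.1786 0.1785]
top fence 0.18 0.617 0.6362
top fence 0.19 0.6195 0.636
top fence 0.2 0.6194 0.6363
top fence 0.21 0.6195 0.6361
top fence 0.22 0.6195 0.6363
top fence 0.23 0.6197 0.6362
top fence 0.24 0.6197 0.6528
top fence 0.25 0.6204 0.6369
side L -1.25 [0.2583 0.257  0.2548]
side R 0.32 [0.1785 0.1788 0.1794]
side fence 0.18 0.6179 0.6373
side fence 0.19 0.6174 0.6373
side fence 0.2 0.6189 0.639
side fence 0.21 0.6202 0.639
side fence 0.22 0.62 0.6375
side fence 0.23 0.619 0.653
side fence 0.24 0.6197 0.6546
side fence 0.25 0.6188 0.6383
pos [0.174  0.5475 0.2047] ang 72.37 F [-0.6 -0.1  0.5] open 0.0939 | spin -0.287 units [-16.16 -13.12   3.41]
```

>>> play_rows --pt "0 0 0 -0.098" --pt "0 0 0 -0.098" --pt "0 0 0 -0.098" --pt "-0.9 -0.72 0 0" --pt "-0.9 -0.72 0 0" --pt "-0.9 -0.72 0 0" --pt "-0.9 -0.72 0 0" --pt "-0.9 -0.72 0 0" --claw 1

```text
time_s: 0.77
position: [0.286, 0.4553, 0.2051]
tool_rot: [0.007, 1.0, -0.0, -0.0]
contact_force: [-0.8, 0.1, -0.4]
opening: 0.0945
grip_force: 0.0
```

>>> play_rows --pt "-0.9 -0.72 0 0" --pt "-0.9 -0.72 0 0" --pt "-0.9 -0.72 0 0" --pt "-0.9 -0.72 0 0" --pt "-0.9 -0.72 0 0" --pt "-0.9 -0.72 0 0" --pt "-0.9 -0.72 0 0" --pt "-0.9 -0.72 0 0"

```text
time_s: 1.43
position: [0.4641, 0.3088, 0.2051]
tool_rot: [0.007, 1.0, -0.0, -0.0]
contact_force: [-0.1, 0.7, -0.3]
opening: 0.094
grip_force: 0.0
```

```bash
python3 -c "
from h import *
go(.571,.2107,.12,89.2)"
```

```text
pos [0.4641 0.3088 0.2051] ang 89.2 F [-0.1  0.7 -0.3] open 0.094 | spin 0.0 units [-4.33 -3.86  3.4 ]
```

>>> play_rows --pt "-0.87 -0.77 0 0" --pt "-0.87 -0.77 0 0" --pt "-0.87 -0.77 0 0" --pt "-0.87 -0.77 0 0" --pt "-0.85 -0.78 0 0" --pt "0 0 0.9 0" --pt "0 0 0.9 0" --pt "0 0 0.9 0"

```text
time_s: 2.1
position: [0.5708, 0.2113, 0.1369]
tool_rot: [0.008, 1.0, 0.0, 0.0]
contact_force: [0.5, 0.3, -0.6]
opening: 0.0942
grip_force: 0.0
```

>>> play_rows --pt "0 0 0.9 0" --pt "0 0 0.8 0" --pt "0 0 0.8 0" --pt "0 0 0.8 0" --pt "0 0 0.5 0" --pt "0 0 0.3 0" --pt "0 0 0 0" --pt "0 0 0 0"

```text
time_s: 2.77
position: [0.5704, 0.212, 0.0354]
tool_rot: [0.007, 1.0, -0.0, -0.0]
contact_force: [0.8, 0.2, 0.1]
opening: 0.094
grip_force: 0.0
```

```bash
python3 -c "
from h import *
go(.571,.2107,.034,89.2)"
```

```text
pos [0.5704 0.212  0.0354] ang 89.21 F [0.8 0.2 0.1] open 0.094 | spin 0.0 units [-0.02 -0.05  0.05]
```

>>> play_rows --pt "0 0 0 0" --pt "0 0 0 0" --pt "0 0 0 0" --pt "0 0 0 0" --pt "0 0 0 0" --pt "0 0 0 0" --pt "0 0 0 0" --pt "0 0 0 0" --claw 0.2

```text
time_s: 3.43
position: [0.5703, 0.212, 0.0355]
tool_rot: [0.007, 1.0, 0.0, 0.0]
contact_force: [-1.1, 0.6, -0.6]
opening: 0.0443
grip_force: 0.0
```

>>> play_rows --pt "0 0 -0.4 0" --pt "0 0 -0.7 0" --pt "0 0 -0.7 0" --pt "0 0 -0.7 0" --pt "0 0 -0.7 0" --pt "0 0 -0.4 0" --pt "0 0 0 0" --pt "0 0 0 0"

```text
time_s: 4.1
position: [0.5705, 0.212, 0.1259]
tool_rot: [0.007, 1.0, 0.0, 0.001]
contact_force: [-0.5, 0.6, -0.4]
opening: 0.0395
grip_force: 30.0
```

>>> play_rows --pt "0.5 0.6 0 0" --pt "0.8 1 0 0" --pt "0.8 1 0 0" --pt "0.8 1 0 0" --pt "0.8 1 0 0" --pt "0.8 1 0 0" --pt "0.6 0.9 0 0" --pt "0.36 0.44 0 0"

```text
time_s: 4.77
position: [0.4336, 0.3892, 0.124]
tool_rot: [0.006, 1.0, -0.0, -0.001]
contact_force: [0.0, -0.1, -1.0]
opening: 0.0394
grip_force: 30.0
```

```bash
python3 -c "
from h import *
go(.4365,.3875,.032)"
```

```text
pos [0.4336 0.3892 0.124 ] ang 89.33 F [ 0.  -0.1 -1. ] open 0.0394 | spin -0.0 units [-0.13 -0.06  3.68]
```

>>> play_rows --pt "-0.13 -0.06 0.5 0" --pt "0 0 0.7 0" --pt "0 0 0.7 0" --pt "0 0 0.7 0" --pt "0 0 0.5 0" --pt "0 0 0.3 0" --pt "0 0 0.1 0" --pt "0 0 0 0"

```text
time_s: 5.43
position: [0.4393, 0.3852, 0.0371]
tool_rot: [0.007, 1.0, -0.001, -0.001]
contact_force: [1.2, 0.1, -1.0]
opening: 0.0397
grip_force: 30.0
```

>>> play_rows --pt "0 0 0 0" --pt "0 0 0 0" --pt "0 0 0 0" --pt "0 0 0 0" --pt "0 0 0 0" --pt "0 0 0 0" --pt "0 0 0 0" --pt "0 0 -0.3 0" --claw 0.6

```text
time_s: 6.1
position: [0.4385, 0.3852, 0.0445]
tool_rot: [0.007, 1.0, -0.001, -0.001]
contact_force: [-0.3, -0.2, 0.4]
opening: 0.0563
grip_force: 0.0
```

>>> play_rows --pt "0 0 -0.7 0" --pt "0 0 -0.9 0" --pt "0 0 -0.9 0" --pt "0 0 -0.9 0" --pt "0 0 -0.6 0" --pt "0 0 0 0" --pt "0 0 0 0" --pt "0 0 0 0"

```text
time_s: 6.77
position: [0.4389, 0.3854, 0.1446]
tool_rot: [0.007, 1.0, -0.0, -0.001]
contact_force: [-0.3, 0.1, -0.7]
opening: 0.0563
grip_force: 0.0
```

```bash
python3 -c "
from h import *
im,d=cap('side','s1');W=cloud('side',d)
P=W[(abs(W[:,:,0]-.436)<.05)&(abs(W[:,:,1]-.3875)<.05)&(W[:,:,2]<.09)]
print(len(P),np.percentile(P[:,2],[2,50,90,98]))
go(.494,.218,.13,89.2)"
```

```text
433 [-0.00188733  0.02465041  0.05205726  0.05432825]
pos [0.4387 0.3852 0.1442] ang 89.21 F [ 0.1 -0.1 -0.6] open 0.0559 | spin 0.0 units [-2.31 -6.66  0.57]
```

View pics/s1.png

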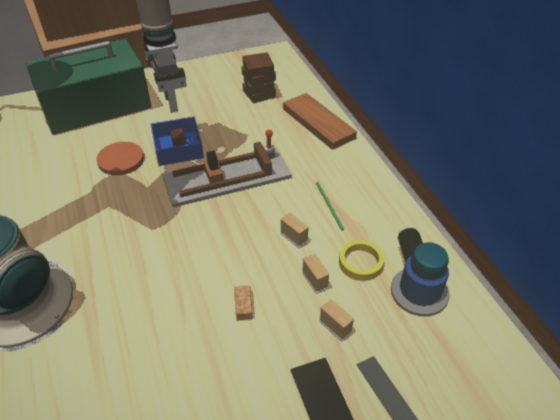

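The offcut is in the bin at (178,137). Next I grip the jaw post.

>>> play_rows --pt "-0.3 -0.8 0 0" --pt "-0.33 -0.95 0 0" --pt "-0.33 -0.95 0 0" --pt "-0.33 -0.95 0 0" --pt "-0.33 -0.95 0 0" --pt "-0.33 -0.95 0 0" --pt "-0.33 -0.75 0 0" --pt "-0.05 -0.36 0 0"

```text
time_s: 7.48
position: [0.4958, 0.2161, 0.1441]
tool_rot: [0.008, 1.0, -0.001, -0.001]
contact_force: [0.5, 0.3, -0.6]
opening: 0.0564
grip_force: 0.0
```

>>> play_rows --pt "0 0 0 0" --pt "0 0 0.5 0" --pt "0 0 0.8 0" --pt "0 0 0.8 0" --pt "0 0 0.6 0" --pt "0 0 0.4 0" --pt "0 0 0.2 0" --pt "0 0 0 0"

```text
time_s: 8.15
position: [0.4944, 0.219, 0.0618]
tool_rot: [0.007, 1.0, -0.0, -0.001]
contact_force: [-0.3, -0.4, 0.0]
opening: 0.0564
grip_force: 0.0
```

>>> play_rows --pt "0 0 0 0" --pt "0 0 0 0" --pt "0 0 0 0" --pt "0 0 0 0" --pt "0 0 0 0" --pt "0 0 0 0" --pt "0 0 0 0" --pt "0 0 0 0" --claw 0.1

```text
time_s: 8.82
position: [0.496, 0.2198, 0.0637]
tool_rot: [0.007, 1.0, 0.001, 0.001]
contact_force: [-0.8, 4.1, 1.8]
opening: 0.03
grip_force: 30.0
```

```bash
python3 -c "
from h import *
go(.494-.073,.218+.001,.061,89.2)"
```

```text
pos [0.496  0.2198 0.0637] ang 89.16 F [-0.8  4.1  1.8] open 0.03 | spin -0.001 units [ 3.   -0.08  0.1 ]
```

>>> play_rows --pt "0.2 0 0 0" --pt "0.5 0 0 0" --pt "0.5 0 0 0" --pt "0.5 0 0 0" --pt "0.5 0 0 0" --pt "0.4 0 0 0" --pt "0.2 0 0 0" --pt "0 0 0 0"

```text
time_s: 9.48
position: [0.4255, 0.2212, 0.0637]
tool_rot: [0.007, 1.0, 0.002, 0.001]
contact_force: [-0.8, 7.5, 1.8]
opening: 0.0294
grip_force: 30.0
```

>>> play_rows --pt "0.05 0 0 0" --pt "0.05 0 0 0" --pt "0.05 0 0 0" --pt "0.05 0 0 0" --pt "0.05 0 0 0" --pt "0 0 0 0" --pt "0 0 0 0" --pt "0 0 0 0"

```text
time_s: 10.15
position: [0.4224, 0.2213, 0.0637]
tool_rot: [0.007, 1.0, 0.002, 0.003]
contact_force: [4.0, 5.9, -1.5]
opening: 0.0298
grip_force: 30.0
```

>>> play_rows --pt "0.07 0 0 0" --pt "0.07 0 0 0" --pt "0.07 0 0 0" --pt "0 0 0 0" --pt "0 0 0 0" --pt "0 0 0 0" --pt "0 0 0 0" --pt "0 0 0 0"

```text
time_s: 10.82
position: [0.4221, 0.2213, 0.0638]
tool_rot: [0.007, 1.0, 0.002, 0.008]
contact_force: [13.0, 4.6, -9.7]
opening: 0.0298
grip_force: 30.0
```

>>> play_rows --pt "0 0 0 0" --pt "0 0 0 0" --pt "0 0 0 0" --pt "0 0 0 0" --pt "0 0 -0.6 0" --pt "0 0 -0.8 0" --pt "0 0 -0.8 0" --pt "0 0 -0.8 0" --claw 0.6

```text
time_s: 11.48
position: [0.4131, 0.2192, 0.1386]
tool_rot: [0.007, 1.0, -0.0, -0.001]
contact_force: [0.6, 0.0, -0.6]
opening: 0.0564
grip_force: 0.0
```

```bash
cat >> h.py <<'E'
def blocks(tag=None):
    im,d=cap('top',tag);W=cloud('top',d);m=((W[:,:,2]>.042)&(W[:,:,2]<.068)&(abs(W[:,:,0]-.58)<.2)&(W[:,:,1]<.12)&(W[:,:,1]>-.45)).astype(np.uint8)
    n,l,s,c=cv2.connectedComponentsWithStats(m)
    for i in range(1,n):
        if 120<s[i,4]<500:
            P=W[l==i];rc=cv2.minAreaRect((P[:,:2]*1000).astype(np.float32));b=cv2.boxPoints(rc)
            e=[b[1]-b[0],b[2]-b[1]];e=max(e,key=np.linalg.norm)
            print('block',s[i,4],np.round(rc[0],1),np.round(rc[1],1),'long-dir',round(float(np.degrees(np.arctan2(e[1],e[0]))%180),1),'z',np.median(P[:,2]).round(3))
    return im,d,W
E
python3 -c "
from h import *
im,d,W=blocks()
P=W.reshape(-1,3)
q=P[(abs(P[:,0]-.42)<.045)&(abs(P[:,1]-.219)<.04)&(P[:,2]>.043)&(P[:,2]<.058)];print('jaw',q.min(0),q.max(0))
go(.613,-.042,.15,111.9)"
```

```text
block 270 [613.  -42.2] [30.  63.8] long-dir 112.1 z 0.055
block 272 [ 607.8 -176. ] [30.8 63.8] long-dir 95.5 z 0.055
block 270 [ 599.4 -298.5] [29.6 63.9] long-dir 111.1 z 0.055
jaw [0.43290187 0.18939709 0.04470412] [0.43882914 0.25121079 0.05335215]
pos [0.4158 0.2202 0.1424] ang 89.23 F [0.8 0.2 1.4] open 0.0559 | spin -0.396 units [ -3.41 -12.67  -0.31]
```

>>> play_rows --pt "0 0 0 -0.1" --pt "0 0 0 -0.1" --pt "0 0 0 -0.1" --pt "0 0 0 -0.098" --pt "-0.27 -0.95 0 0" --pt "-0.27 -0.95 0 0" --pt "-0.27 -0.95 0 0" --pt "-0.27 -0.95 0 0" --claw 1

```text
time_s: 12.2
position: [0.4744, 0.1408, 0.1374]
tool_rot: [-0.191, 0.982, -0.0, -0.0]
contact_force: [-0.1, -0.7, -0.5]
opening: 0.0938
grip_force: 0.0
```

>>> play_rows --pt "-0.29 -1 0 0" --pt "-0.29 -1 0 0" --pt "-0.29 -1 0 0" --pt "-0.29 -1 0 0" --pt "-0.29 -1 0 0" --pt "-0.29 -1 0 0" --pt "-0.29 -1 0 0" --pt "-0.29 -1 0 0"

```text
time_s: 12.87
position: [0.6032, -0.0231, 0.1371]
tool_rot: [-0.191, 0.982, 0.0, -0.001]
contact_force: [-0.0, 1.0, -0.9]
opening: 0.0941
grip_force: 0.0
```

```bash
python3 -c "
from h import *
blocks()
go(.613,-.042,.024,111.9)"
```

```text
block 269 [ 607.8 -175.8] [30.1 63.9] long-dir 95.7 z 0.055
block 268 [ 599.4 -298.7] [29.6 64.3] long-dir 111.2 z 0.055
pos [ 0.6073 -0.0275  0.137 ] ang 111.91 F [ 4.  -3.   0.1] open 0.094 | spin 0.0 units [ 0.01 -0.6   4.52]
```

>>> play_rows --pt "0 -0.4 0.2 0" --pt "0 -0.2 0.6 0" --pt "0 0 0.8 0" --pt "0 0 0.8 0" --pt "0 0 0.8 0" --pt "0 0 0.8 0" --pt "0 0 0.3 0" --pt "0 0 0.2 0"

```text
time_s: 13.58
position: [0.607, -0.0353, 0.0236]
tool_rot: [-0.191, 0.982, 0.001, -0.002]
contact_force: [0.5, 0.4, -0.2]
opening: 0.094
grip_force: 0.0
```

>>> play_rows --pt "0 0 0 0" --pt "0 0 0 0" --pt "0 0 0 0" --pt "0 0 0 0" --pt "0 0 0 0" --pt "0 0 0 0" --pt "0 0 0 0" --pt "0 0 0 0" --claw 0.4

```text
time_s: 14.25
position: [0.61, -0.0363, 0.0266]
tool_rot: [-0.191, 0.982, -0.001, 0.001]
contact_force: [0.0, -0.9, 5.6]
opening: 0.0635
grip_force: 30.0
```

>>> play_rows --pt "0 0 0 0" --pt "0 0 -0.3 0" --pt "0 0 -0.6 0" --pt "0 0 -0.8 0" --pt "0 0 -0.8 0" --pt "0 0 -0.8 0" --pt "0 0 -0.5 0" --pt "0 0 -0.2 0"

```text
time_s: 14.92
position: [0.6097, -0.0357, 0.1276]
tool_rot: [-0.191, 0.982, -0.0, 0.001]
contact_force: [-0.2, -0.7, -1.2]
opening: 0.0639
grip_force: 30.0
```

```bash
python3 -c "
from h import *
go(.597,.2177,.13,88.8)"
```

```text
pos [ 0.6097 -0.0357  0.1276] ang 112.01 F [-0.2 -0.7 -1.2] open 0.0639 | spin 0.405 units [ 0.72 10.12 -0.11]
```

>>> play_rows --pt "0 0 0 0.1" --pt "0 0 0 0.1" --pt "0 0 0 0.1" --pt "0 0 0 0.105" --pt "0.08 0.9 0 0" --pt "0.08 0.9 0 0" --pt "0.08 0.9 0 0" --pt "0.08 0.9 0 0"

```text
time_s: 15.58
position: [0.6016, 0.0553, 0.1244]
tool_rot: [0.011, 1.0, 0.0, -0.001]
contact_force: [0.6, 0.2, -0.4]
opening: 0.0641
grip_force: 30.0
```

>>> play_rows --pt "0.06 0.9 0 0" --pt "0.06 0.9 0 0" --pt "0.06 0.9 0 0" --pt "0.06 0.9 0 0" --pt "0.06 0.9 0 0" --pt "0.06 0.9 0 0" --pt "0.04 0.7 0 0" --pt "0 0.42 0 0"

```text
time_s: 16.25
position: [0.5949, 0.2195, 0.1244]
tool_rot: [0.01, 1.0, 0.0, -0.001]
contact_force: [-0.0, 0.0, -0.8]
opening: 0.0638
grip_force: 30.0
```

>>> play_rows --pt "0 0 0 0" --pt "0 0 0.3 0" --pt "0 0 0.5 0" --pt "0 0 0.5 0" --pt "0 0 0.5 0" --pt "0 0 0.2 0" --pt "0 0 0 0" --pt "0 0 0 0"

```text
time_s: 16.92
position: [0.5962, 0.2165, 0.0751]
tool_rot: [0.011, 1.0, -0.0, -0.0]
contact_force: [0.1, 0.2, -1.1]
opening: 0.0639
grip_force: 30.0
```

```bash
python3 -c "
from h import *
go(.597,.2177,.042,88.8)"
```

```text
pos [0.5962 0.2165 0.0751] ang 88.75 F [ 0.1  0.2 -1.1] open 0.0639 | spin -0.001 units [-0.03  0.05  1.33]
```

>>> play_rows --pt "0 0.05 0.2 0" --pt "0 0 0.3 0" --pt "0 0 0.3 0" --pt "0 0 0.2 0" --pt "0 0 0.1 0" --pt "0 0 0.1 0" --pt "0 0 0 0" --pt "0 0 0 0"

```text
time_s: 17.58
position: [0.5963, 0.2187, 0.0454]
tool_rot: [0.01, 1.0, 0.0, -0.0]
contact_force: [-1.0, 0.2, -0.0]
opening: 0.0636
grip_force: 30.0
```

>>> play_rows --pt "0 0 0.05 0" --pt "0 0 0.05 0" --pt "0 0 0.05 0" --pt "0 0 0.05 0" --pt "0 0 0 0" --pt "0 0 0 0" --pt "0 0 0 0" --pt "0 0 0 0"

```text
time_s: 18.25
position: [0.5964, 0.2188, 0.0417]
tool_rot: [0.01, 1.0, 0.0, 0.001]
contact_force: [-1.4, -0.0, 5.2]
opening: 0.0636
grip_force: 30.0
```

>>> play_rows --pt "0 0 0 0" --pt "0 0 0 0" --pt "0 0 0 0" --pt "0 0 0 0" --pt "0 0 0 0" --pt "0 0 0 0" --pt "0 0 0 0" --pt "0 0 0 0" --claw 1

```text
time_s: 18.92
position: [0.5962, 0.2187, 0.0404]
tool_rot: [0.01, 1.0, 0.0, -0.0]
contact_force: [-1.5, -0.6, -0.5]
opening: 0.094
grip_force: 0.0
```

>>> play_rows --pt "0 0 -0.3 0" --pt "0 0 -0.6 0" --pt "0 0 -0.8 0" --pt "0 0 -0.8 0" --pt "0 0 -0.8 0" --pt "0 0 -0.5 0" --pt "0 0 0 0" --pt "0 0 0 0"

```text
time_s: 19.58
position: [0.5967, 0.2188, 0.1365]
tool_rot: [0.01, 1.0, 0.0, 0.001]
contact_force: [-1.0, -0.6, 0.4]
opening: 0.0941
grip_force: 0.0
```

```bash
python3 -c "
from h import *
blocks()
go(.6078,-.1759,.13,95.6)"
```

```text
block 272 [ 608. -176.] [30.2 64.4] long-dir 95.9 z 0.055
block 267 [ 599.4 -298.6] [29.6 64.7] long-dir 111.2 z 0.055
pos [0.5959 0.2186 0.1353] ang 88.81 F [-0.1 -0.   0.1] open 0.0939 | spin -0.119 units [  1.07 -15.75   0.21]
```

>>> play_rows --pt "0 0 0 -0.12" --pt "0.05 -0.7 0 0" --pt "0.07 -1 0 0" --pt "0.07 -1 0 0" --pt "0.07 -1 0 0" --pt "0.07 -1 0 0" --pt "0.07 -1 0 0" --pt "0.07 -1 0 0"

```text
time_s: 20.3
position: [0.6, 0.0497, 0.1338]
tool_rot: [-0.05, 0.999, 0.0, -0.002]
contact_force: [0.6, 0.5, 0.2]
opening: 0.0937
grip_force: 0.0
```

>>> play_rows --pt "0.07 -1 0 0" --pt "0.07 -1 0 0" --pt "0.07 -1 0 0" --pt "0.07 -1 0 0" --pt "0.07 -1 0 0" --pt "0.07 -1 0 0" --pt "0.07 -1 0 0" --pt "0.07 -1 0 0"

```text
time_s: 20.97
position: [0.6059, -0.1504, 0.1337]
tool_rot: [-0.05, 0.999, 0.001, -0.001]
contact_force: [0.9, -0.2, 0.4]
opening: 0.0941
grip_force: 0.0
```

>>> play_rows --pt "0.03 -0.7 0 0" --pt "0.02 -0.3 0 0" --pt "0 0 0 0" --pt "0 0 0 0" --pt "0 0 0 0" --pt "0 0 0 0" --pt "0 0 0 0" --pt "0 0 0 0"

```text
time_s: 21.63
position: [0.6083, -0.1736, 0.1356]
tool_rot: [-0.05, 0.999, 0.0, 0.0]
contact_force: [0.1, 0.1, -0.1]
opening: 0.094
grip_force: 0.0
```

```bash
python3 -c "
from h import *
blocks()
go(.608,-.176,.024,95.8)"
```

```text
pos [ 0.6083 -0.1738  0.1356] ang 95.74 F [-0.2  0.4 -0.1] open 0.0939 | spin -0.001 units [ 0.02 -0.09  4.46]
```

>>> play_rows --pt "0.02 -0.09 0.4 0" --pt "0 0 0.8 0" --pt "0 0 0.8 0" --pt "0 0 0.8 0" --pt "0 0 0.8 0" --pt "0 0 0.5 0" --pt "0 0 0.3 0" --pt "0 0 0.05 0"

```text
time_s: 22.35
position: [0.6067, -0.1764, 0.0221]
tool_rot: [-0.05, 0.999, 0.001, -0.002]
contact_force: [-0.4, 0.8, -0.3]
opening: 0.0939
grip_force: 0.0
```

>>> play_rows --pt "0 0 0 0" --pt "0 0 0 0" --pt "0 0 0 0" --pt "0 0 0 0" --pt "0 0 0 0" --pt "0 0 0 0" --pt "0 0 0 0" --pt "0 0 0 0" --claw 0.4

```text
time_s: 23.02
position: [0.6085, -0.1768, 0.025]
tool_rot: [-0.05, 0.999, -0.0, 0.001]
contact_force: [-1.2, 1.9, 5.5]
opening: 0.064
grip_force: 30.0
```

>>> play_rows --pt "0 0 0 0" --pt "0 0 -0.3 0" --pt "0 0 -0.6 0" --pt "0 0 -0.8 0" --pt "0 0 -0.8 0" --pt "0 0 -0.8 0" --pt "0 0 -0.5 0" --pt "0 0 -0.2 0"

```text
time_s: 23.68
position: [0.609, -0.1775, 0.1265]
tool_rot: [-0.05, 0.999, -0.001, 0.002]
contact_force: [0.5, -0.9, -0.6]
opening: 0.0638
grip_force: 30.0
```

```bash
python3 -c "
from h import *
go(.560,.2190,.13,88.8)
im,d,W=blocks('t2')
P=W.reshape(-1,3)
q=P[(abs(P[:,0]-.57)<.045)&(abs(P[:,1]-.219)<.045)&(P[:,2]>.05)&(P[:,2]<.085)];print(q.min(0),q.max(0))
q=q[q[:,2]>.064]
print(cv2.minAreaRect((q[:,:2]*1000).astype(np.float32)))
"
```

```text
pos [ 0.609  -0.1775  0.1265] ang 95.68 F [ 0.5 -0.9 -0.6] open 0.0638 | spin 0.12 units [ 2.29 15.82 -0.18]
[0.58159054 0.18484673 0.05337479] [0.61172869 0.2483286  0.07889377]
((596.8522338867188, 216.99853515625), (63.01522445678711, 29.56093978881836), 88.91770935058594)
```

>>> play_rows --pt "0 0 0 0.12" --pt "0.1 0.7 0 0" --pt "0.14 1 0 0" --pt "0.14 1 0 0" --pt "0.14 1 0 0" --pt "0.14 1 0 0" --pt "0.14 1 0 0" --pt "0.14 1 0 0"

```text
time_s: 24.4
position: [0.5863, -0.0065, 0.1229]
tool_rot: [0.009, 1.0, 0.0, -0.001]
contact_force: [-0.2, 0.5, -1.5]
opening: 0.0637
grip_force: 30.0
```

>>> play_rows --pt "0.14 1 0 0" --pt "0.14 1 0 0" --pt "0.14 1 0 0" --pt "0.14 1 0 0" --pt "0.14 1 0 0" --pt "0.14 1 0 0" --pt "0.14 1 0 0" --pt "0.14 1 0 0"

```text
time_s: 25.07
position: [0.5621, 0.1936, 0.123]
tool_rot: [0.009, 1.0, -0.0, -0.001]
contact_force: [0.2, -0.6, -0.2]
opening: 0.064
grip_force: 30.0
```

>>> play_rows --pt "0.14 0.8 0 0" --pt "0.1 0.3 0 0" --pt "0 0 0 0" --pt "0 0 0 0" --pt "0 0 0 0" --pt "0 0 0 0" --pt "0 0 0 0" --pt "0 0 0 0"

```text
time_s: 25.73
position: [0.559, 0.2183, 0.1243]
tool_rot: [0.011, 1.0, -0.0, 0.0]
contact_force: [-0.5, -0.6, -1.1]
opening: 0.0638
grip_force: 30.0
```

```bash
python3 -c "
from h import *
go(.560,.2192,.045,88.8)
"
```

```text
pos [0.559  0.2183 0.1243] ang 88.74 F [-0.5 -0.6 -1.1] open 0.0638 | spin -0.001 units [-0.04  0.04  3.17]
```

>>> play_rows --pt "-0.04 0.03 0.4 0" --pt "0 0 0.6 0" --pt "0 0 0.6 0" --pt "0 0 0.6 0" --pt "0 0 0.5 0" --pt "0 0 0.3 0" --pt "0 0 0.15 0" --pt "0 0 0 0"

```text
time_s: 26.4
position: [0.5592, 0.2197, 0.0444]
tool_rot: [0.01, 1.0, -0.0, -0.001]
contact_force: [0.9, -0.6, -1.1]
opening: 0.0638
grip_force: 30.0
```

>>> play_rows --pt "0 0 0.05 0" --pt "0 0 0.05 0" --pt "0 0 0.05 0" --pt "0 0 0.05 0" --pt "0 0 0 0" --pt "0 0 0 0" --pt "0 0 0 0" --pt "0 0 0 0"

```text
time_s: 27.07
position: [0.5598, 0.2201, 0.0406]
tool_rot: [0.01, 1.0, 0.0, 0.0]
contact_force: [0.2, 0.6, -0.4]
opening: 0.0639
grip_force: 30.0
```

>>> play_rows --pt "0 0 0 0" --pt "0 0 0 0" --pt "0 0 0 0" --pt "0 0 0 0" --pt "0 0 0 0" --pt "0 0 0 0" --pt "0 0 0 0" --pt "0 0 0 0" --claw 1

```text
time_s: 27.73
position: [0.5598, 0.22, 0.0405]
tool_rot: [0.01, 1.0, 0.0, 0.0]
contact_force: [-0.7, -0.0, 0.0]
opening: 0.0939
grip_force: 0.0
```

>>> play_rows --pt "0 0 -0.3 0" --pt "0 0 -0.6 0" --pt "0 0 -0.8 0" --pt "0 0 -0.8 0" --pt "0 0 -0.8 0" --pt "0 0 -0.5 0" --pt "0 0 0 0" --pt "0 0 0 0"

```text
time_s: 28.4
position: [0.5601, 0.2201, 0.1364]
tool_rot: [0.01, 1.0, 0.0, 0.001]
contact_force: [0.7, -0.3, 0.3]
opening: 0.0941
grip_force: 0.0
```

```bash
python3 -c "
from h import *
blocks()
go(.5995,-.2987,.13,111.2)"
```

```text
block 268 [ 599.5 -298.8] [29.6 64.3] long-dir 111.2 z 0.055
pos [0.5594 0.2199 0.1353] ang 88.81 F [-1.  -0.6 -0.8] open 0.0939 | spin -0.391 units [  6.01 -19.92   0.21]
```

>>> play_rows --pt "0 0 0 -0.1" --pt "0 0 0 -0.1" --pt "0 0 0 -0.1" --pt "0 0 0 -0.091" --pt "0.3 -1 0 0" --pt "0.3 -1 0 0" --pt "0.3 -1 0 0" --pt "0.3 -1 0 0"

```text
time_s: 29.12
position: [0.5668, 0.115, 0.1338]
tool_rot: [-0.184, 0.983, 0.0, -0.002]
contact_force: [0.0, -0.2, 0.6]
opening: 0.0938
grip_force: 0.0
```

>>> play_rows --pt "0.3 -1 0 0" --pt "0.3 -1 0 0" --pt "0.3 -1 0 0" --pt "0.3 -1 0 0" --pt "0.3 -1 0 0" --pt "0.3 -1 0 0" --pt "0.3 -1 0 0" --pt "0.3 -1 0 0"

```text
time_s: 29.78
position: [0.5833, -0.0932, 0.1338]
tool_rot: [-0.184, 0.983, 0.001, -0.001]
contact_force: [0.3, 1.1, -0.6]
opening: 0.0943
grip_force: 0.0
```

>>> play_rows --pt "0.3 -1 0 0" --pt "0.3 -1 0 0" --pt "0.3 -1 0 0" --pt "0.3 -1 0 0" --pt "0.3 -1 0 0" --pt "0.3 -0.9 0 0" --pt "0.3 -0.7 0 0" --pt "0.2 -0.4 0 0"

```text
time_s: 30.45
position: [0.5932, -0.2782, 0.1335]
tool_rot: [-0.183, 0.983, 0.001, -0.001]
contact_force: [0.6, -0.4, 0.4]
opening: 0.094
grip_force: 0.0
```

```bash
python3 -c "
from h import *
blocks()
go(.5995,-.2988,.024,111.2)"
```

```text
pos [ 0.5931 -0.2795  0.1336] ang 111.08 F [-0.2 -1.   0.4] open 0.0936 | spin -0.002 units [ 0.03 -0.81  4.38]
```

>>> play_rows --pt "0 -0.4 0 0" --pt "0 -0.3 0 0" --pt "0 0 0 0" --pt "0 0 0 0" --pt "0 0 0 0" --pt "0 0 0 0" --pt "0 0 0 0" --pt "0 0 0 0"

```text
time_s: 31.17
position: [0.6004, -0.292, 0.1356]
tool_rot: [-0.184, 0.983, 0.0, 0.0]
contact_force: [-0.1, 0.5, 0.2]
opening: 0.094
grip_force: 0.0
```

```bash
python3 -c "
from h import *
im,d=cap('side','s3')
go(.5995,-.2988,.024,111.2)"
```

```text
pos [ 0.6004 -0.2921  0.1356] ang 111.24 F [0.8 0.7 0.2] open 0.0939 | spin 0.001 units [ 0.13 -0.24  4.46]
```

View pics/s3.png

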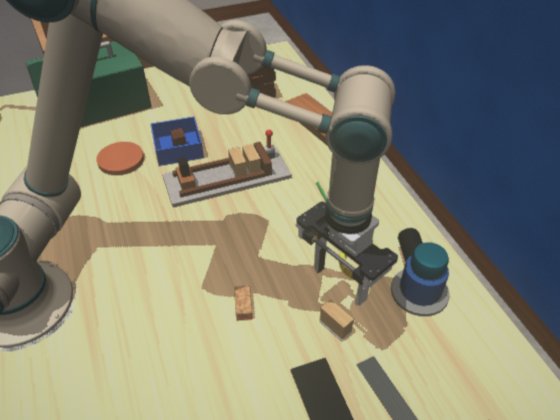

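The two placed blocks stand in the jig at about (237,160) and (252,157). The third is still at (337,318), below the open gripper.

>>> play_rows --pt "0.13 -0.24 0.4 0" --pt "0 0 0.8 0" --pt "0 0 0.8 0" --pt "0 0 0.8 0" --pt "0 0 0.8 0" --pt "0 0 0.5 0" --pt "0 0 0.3 0" --pt "0 0 0.05 0"

```text
time_s: 31.88
position: [0.5982, -0.2989, 0.0219]
tool_rot: [-0.184, 0.983, 0.001, -0.001]
contact_force: [-0.2, 0.5, 0.5]
opening: 0.0943
grip_force: 0.0
```

>>> play_rows --pt "0 0 0 0" --pt "0 0 0 0" --pt "0 0 0 0" --pt "0 0 0 0" --pt "0 0 0 0" --pt "0 0 0 0" --pt "0 0 0 0" --pt "0 0 0 0" --claw 0.4

```text
time_s: 32.55
position: [0.6, -0.2994, 0.0251]
tool_rot: [-0.184, 0.983, -0.0, 0.001]
contact_force: [-0.4, 1.4, 4.5]
opening: 0.0638
grip_force: 30.0
```

>>> play_rows --pt "0 0 0 0" --pt "0 0 -0.3 0" --pt "0 0 -0.6 0" --pt "0 0 -0.8 0" --pt "0 0 -0.8 0" --pt "0 0 -0.8 0" --pt "0 0 -0.5 0" --pt "0 0 -0.2 0"

```text
time_s: 33.22
position: [0.6006, -0.3, 0.1266]
tool_rot: [-0.184, 0.983, -0.001, 0.001]
contact_force: [0.5, 0.9, -1.1]
opening: 0.0641
grip_force: 30.0
```

```bash
python3 -c "
from h import *
go(.523,.2198,.13,88.8)
im,d,W=blocks()
P=W.reshape(-1,3)
for c in (.597,.560):
  q=P[(abs(P[:,0]-c)<.018)&(abs(P[:,1]-.219)<.045)&(P[:,2]>.06)&(P[:,2]<.085)]
  print(cv2.minAreaRect((q[:,:2]*1000).astype(np.float32)))
"
```

```text
pos [ 0.6006 -0.3     0.1266] ang 111.21 F [ 0.5  0.9 -1.1] open 0.0641 | spin 0.391 units [ 3.54 20.72 -0.21]
((596.9708251953125, 216.42031860351562), (63.707401275634766, 29.43044662475586), 88.87632751464844)
((559.5382080078125, 218.74722290039062), (64.31575012207031, 29.710779190063477), 89.51506805419922)
```

>>> play_rows --pt "0 0 0 0.1" --pt "0 0 0 0.1" --pt "0 0 0 0.1" --pt "0 0 0 0.091" --pt "0.17 1 0 0" --pt "0.17 1 0 0" --pt "0.17 1 0 0" --pt "0.17 1 0 0"

```text
time_s: 33.93
position: [0.5835, -0.1977, 0.1226]
tool_rot: [0.011, 1.0, 0.001, -0.001]
contact_force: [0.5, 0.1, 0.2]
opening: 0.064
grip_force: 30.0
```

>>> play_rows --pt "0.17 1 0 0" --pt "0.17 1 0 0" --pt "0.17 1 0 0" --pt "0.17 1 0 0" --pt "0.17 1 0 0" --pt "0.17 1 0 0" --pt "0.17 1 0 0" --pt "0.17 1 0 0"

```text
time_s: 34.6
position: [0.5536, 0.003, 0.123]
tool_rot: [0.01, 1.0, 0.0, -0.001]
contact_force: [0.5, 0.4, -0.4]
opening: 0.0638
grip_force: 30.0
```

>>> play_rows --pt "0.17 1 0 0" --pt "0.17 1 0 0" --pt "0.17 1 0 0" --pt "0.17 1 0 0" --pt "0.17 1 0 0" --pt "0.17 1 0 0" --pt "0.17 1 0 0" --pt "0.17 0.8 0 0"

```text
time_s: 35.27
position: [0.5237, 0.1989, 0.123]
tool_rot: [0.01, 1.0, -0.0, -0.001]
contact_force: [-0.9, 0.3, -0.8]
opening: 0.064
grip_force: 30.0
```

>>> play_rows --pt "0.1 0.4 0 0" --pt "0 0.2 0 0" --pt "0 0 0 0" --pt "0 0 0 0" --pt "0 0 0 0" --pt "0 0 0 0" --pt "0 0 0 0" --pt "0 0 0 0"

```text
time_s: 35.93
position: [0.5229, 0.2118, 0.1243]
tool_rot: [0.011, 1.0, -0.0, 0.0]
contact_force: [0.2, -0.3, -0.9]
opening: 0.0639
grip_force: 30.0
```

```bash
python3 -c "
from h import *
go(.523,.2198,.0405,88.8)"
```

```text
pos [0.5229 0.2118 0.1243] ang 88.75 F [ 0.2 -0.3 -0.9] open 0.0639 | spin -0.001 units [0.   0.32 3.35]
```

>>> play_rows --pt "0 0.32 0.2 0" --pt "0 0 0.6 0" --pt "0 0 0.6 0" --pt "0 0 0.6 0" --pt "0 0 0.6 0" --pt "0 0 0.35 0" --pt "0 0 0.2 0" --pt "0 0 0 0"

```text
time_s: 36.6
position: [0.5221, 0.2205, 0.0443]
tool_rot: [0.01, 1.0, -0.0, -0.001]
contact_force: [-0.1, -1.8, -0.0]
opening: 0.0634
grip_force: 30.0
```

>>> play_rows --pt "0 0 0.05 0" --pt "0 0 0.05 0" --pt "0 0 0.05 0" --pt "0 0 0.05 0" --pt "0 0 0 0" --pt "0 0 0 0" --pt "0 0 0 0" --pt "0 0 0 0"

```text
time_s: 37.27
position: [0.5229, 0.2205, 0.0406]
tool_rot: [0.01, 1.0, 0.0, 0.0]
contact_force: [0.4, -0.0, -1.6]
opening: 0.0637
grip_force: 30.0
```

>>> play_rows --pt "0 0 0 0" --pt "0 0 0 0" --pt "0 0 0 0" --pt "0 0 0 0" --pt "0 0 0 0" --pt "0 0 0 0" --pt "0 0 0 0" --pt "0 0 0 0" --claw 1

```text
time_s: 37.93
position: [0.5228, 0.2205, 0.0404]
tool_rot: [0.01, 1.0, 0.0, 0.0]
contact_force: [-0.1, 0.4, -0.6]
opening: 0.094
grip_force: 0.0
```

>>> play_rows --pt "0 0 -0.3 0" --pt "0 0 -0.6 0" --pt "0 0 -0.8 0" --pt "0 0 -0.8 0" --pt "0 0 -0.8 0" --pt "0 0 -0.5 0" --pt "0 0 0 0" --pt "0 0 0 0"

```text
time_s: 38.6
position: [0.5233, 0.2206, 0.1363]
tool_rot: [0.01, 1.0, 0.0, 0.001]
contact_force: [-0.9, -0.9, -0.4]
opening: 0.094
grip_force: 0.0
```

```bash
python3 -c "
from h import *
im,d,W=blocks()
P=W.reshape(-1,3)
for c in (.597,.560,.523):
  q=P[(abs(P[:,0]-c)<.018)&(abs(P[:,1]-.219)<.045)&(P[:,2]>.06)&(P[:,2]<.085)]
  if len(q):print(len(q),cv2.minAreaRect((q[:,:2]*1000).astype(np.float32)))
go(.4215,.2212,.12,88.8)"
```

```text
278 ((597.0145263671875, 216.19244384765625), (63.254764556884766, 29.616920471191406), 88.53099822998047)
80 ((567.4014282226562, 211.60003662109375), (52.15665054321289, 14.062556266784668), 89.48677062988281)
pos [0.5225 0.2204 0.1353] ang 88.81 F [ 0.6  0.2 -0.6] open 0.094 | spin 0.0 units [ 4.04 -0.05  0.61]
```

>>> play_rows --pt "0.4 0 0 0" --pt "0.8 0 0 0" --pt "0.8 0 0 0" --pt "0.8 0 0 0" --pt "0.7 0 0 0" --pt "0.4 0 0 0" --pt "0.14 -0.05 0 0" --pt "0 0 0 0" --claw 0.6

```text
time_s: 39.32
position: [0.4208, 0.2211, 0.1351]
tool_rot: [0.01, 1.0, -0.0, -0.0]
contact_force: [0.0, -0.4, -0.8]
opening: 0.0564
grip_force: 0.0
```

>>> play_rows --pt "0 0 0.4 0" --pt "0 0 0.6 0" --pt "0 0 0.7 0" --pt "0 0 0.6 0" --pt "0 0 0.4 0" --pt "0 0 0.15 0" --pt "0 0 0 0" --pt "0 0 0 0"

```text
time_s: 39.98
position: [0.4227, 0.2214, 0.0643]
tool_rot: [0.011, 1.0, 0.0, 0.0]
contact_force: [1.1, 0.7, -0.3]
opening: 0.0561
grip_force: 0.0
```

>>> play_rows --pt "0 0 0 0" --pt "0 0 0 0" --pt "0 0 0 0" --pt "0 0 0 0" --pt "0 0 0 0" --pt "0 0 0 0" --pt "0 0 0 0" --pt "0 0 0 0" --claw 0.1

```text
time_s: 40.65
position: [0.4221, 0.2213, 0.0646]
tool_rot: [0.01, 1.0, 0.0, 0.0]
contact_force: [-0.7, -0.6, 3.7]
opening: 0.0301
grip_force: 30.0
```

```bash
python3 -c "
from h import *
im,d,W=blocks('t4')
P=W.reshape(-1,3)
for c in (.597,.560,.523):
  q=P[(abs(P[:,0]-c)<.018)&(abs(P[:,1]-.219)<.045)&(P[:,2]>.06)&(P[:,2]<.085)]
  if len(q):print(len(q),cv2.minAreaRect((q[:,:2]*1000).astype(np.float32)))
go(.4215+.07,.2198,.064,88.8)"
```

```text
287 ((596.8898315429688, 216.27755737304688), (63.53080368041992, 29.576629638671875), 89.29170227050781)
292 ((559.56201171875, 218.4309539794922), (65.26464080810547, 29.84196662902832), 89.09809112548828)
278 ((522.41552734375, 218.44105529785156), (65.01236724853516, 29.374574661254883), 89.38541412353516)
pos [0.4221 0.2213 0.0646] ang 88.82 F [-0.  -0.8  4.8] open 0.0297 | spin 0.0 units [-2.78 -0.    0.03]
```

>>> play_rows --pt "-0.1 0 0 0" --pt "-0.25 0 0 0" --pt "-0.25 0 0 0" --pt "-0.25 0 0 0" --pt "-0.25 0 0 0" --pt "-0.25 0 0 0" --pt "-0.25 0 0 0" --pt "-0.25 0 0 0"

```text
time_s: 41.37
position: [0.4677, 0.2204, 0.0646]
tool_rot: [0.01, 1.0, 0.0, -0.001]
contact_force: [-2.5, 0.3, 5.6]
opening: 0.0301
grip_force: 30.0
```

>>> play_rows --pt "-0.25 0 0 0" --pt "-0.25 0 0 0" --pt "-0.25 0 0 0" --pt "-0.25 0 0 0" --pt "-0.2 0 0 0" --pt "-0.15 0 0 0" --pt "-0.1 0 0 0" --pt "0 0 0 0"

```text
time_s: 42.03
position: [0.5043, 0.2197, 0.0647]
tool_rot: [0.01, 1.0, 0.0, -0.0]
contact_force: [-1.3, 0.2, 6.3]
opening: 0.0299
grip_force: 30.0
```

```bash
python3 -c "
from h import *
go(.4221+.09,.2194,.0646,88.8)"
```

```text
pos [0.5043 0.2197 0.0647] ang 88.8 F [-1.3  0.2  6.3] open 0.0299 | spin -0.0 units [-0.31 -0.01  0.  ]
```

>>> play_rows --pt "-0.07 0 0 0" --pt "-0.07 0 0 0" --pt "-0.07 0 0 0" --pt "-0.07 0 0 0" --pt "-0.07 0 0 0" --pt "0 0 0 0" --pt "0 0 0 0" --pt "0 0 0 0"

```text
time_s: 42.7
position: [0.5121, 0.2196, 0.0647]
tool_rot: [0.01, 1.0, 0.0, -0.001]
contact_force: [-3.6, 0.5, 6.9]
opening: 0.0299
grip_force: 30.0
```

>>> play_rows --pt "-0.05 0 0 0" --pt "-0.05 0 0 0" --pt "-0.05 0 0 0" --pt "0 0 0 0" --pt "0 0 0 0" --pt "0 0 0 0" --pt "0 0 0 0" --pt "0 0 0 0"

```text
time_s: 43.37
position: [0.5121, 0.2195, 0.0646]
tool_rot: [0.011, 1.0, 0.0, -0.004]
contact_force: [-9.1, 0.4, 11.9]
opening: 0.03
grip_force: 30.0
```

>>> play_rows --pt "-0.05 0 0 0" --pt "-0.05 0 0 0" --pt "-0.05 0 0 0" --pt "-0.03 0 0 0" --pt "0 0 0 0" --pt "0 0 0 0" --pt "0 0 0 0" --pt "0 0 0 0"

```text
time_s: 44.03
position: [0.5124, 0.2195, 0.0645]
tool_rot: [0.011, 1.0, -0.0, -0.008]
contact_force: [-15.7, 1.9, 18.5]
opening: 0.0301
grip_force: 30.0
```

>>> play_rows --pt "0.05 0 0 0" --pt "0.05 0 0 0" --pt "0.05 0 0 0" --pt "0 0 0 0" --pt "0 0 0 0" --pt "0 0 0 0" --pt "0 0 0 0" --pt "0 0 0 0"

```text
time_s: 44.7
position: [0.5124, 0.2195, 0.0645]
tool_rot: [0.011, 1.0, 0.0, -0.005]
contact_force: [-9.5, 1.1, 12.8]
opening: 0.0297
grip_force: 30.0
```

>>> play_rows --pt "0 0 0 0" --pt "0 0 0 0" --pt "0 0 0 0" --pt "0 0 0 0" --pt "0 0 0 0" --pt "0 0 0 0" --pt "0 0 0 0" --pt "0 0 0 0" --claw 0.6

```text
time_s: 45.37
position: [0.5176, 0.2193, 0.0641]
tool_rot: [0.01, 1.0, 0.0, -0.0]
contact_force: [-0.6, -0.7, 0.2]
opening: 0.0563
grip_force: 0.0
```

>>> play_rows --pt "0 0 -0.3 0" --pt "0 0 -0.6 0" --pt "0 0 -0.8 0" --pt "0 0 -0.8 0" --pt "0 0 -0.8 0" --pt "0 0 -0.5 0" --pt "0 0 0 0" --pt "0 0 0 0"

```text
time_s: 46.03
position: [0.518, 0.2194, 0.1601]
tool_rot: [0.01, 1.0, 0.0, 0.001]
contact_force: [0.2, 0.6, 0.2]
opening: 0.0564
grip_force: 0.0
```

>>> play_rows --pt "0 0 -0.3 0" --pt "0 0 -0.3 0" --pt "0 0.5 0 0" --pt "0 0.8 0 0" --pt "0 0.8 0 0" --pt "0 0.8 0 0" --pt "0 0.2 0 0" --pt "0 0 0 0" --claw 0

```text
time_s: 46.7
position: [0.5189, 0.2984, 0.1736]
tool_rot: [0.009, 1.0, 0.0, -0.0]
contact_force: [0.2, 0.2, 0.3]
opening: 0.006
grip_force: 0.0
```

```bash
python3 -c "
from h import *
im,d=cap('top');W=cloud('top',d);P=W.reshape(-1,3)
q=P[(abs(P[:,0]-.57)<.045)&(abs(P[:,1]-.219)<.025)&(P[:,2]>.064)&(P[:,2]<.076)];print('pack',q.min(0),q.max(0))
q=P[(abs(P[:,0]-.656)<.025)&(abs(P[:,1]-.24)<.03)&(P[:,2]>.08)&(P[:,2]<.12)];print('tip',len(q),q.mean(0),q.min(0),q.max(0))
i=cv2.resize(im[150:300,60:230],None,fx=4,fy=4,interpolation=cv2.INTER_CUBIC);cv2.imwrite('pics/c5.png',i[:,:,::-1])
a=np.radians(-1.2); O=np.array([.4986,.2196]) # jig origin
f=lambda x,y:O+np.array([x*np.cos(a)-y*np.sin(a),x*np.sin(a)+y*np.cos(a)])
print(f(.12,0),f(.158,.03),f(.158,.06),f(.158,-.024))
p=f(.158,.062);go(p[0],p[1],.075,88.8)"
```

```text
pack [0.52863046 0.19402929 0.06404595] [0.61431785 0.2439916  0.07591693]
tip 46 [0.65564994 0.24109313 0.10231907] [0.6474978  0.23256282 0.09261195] [0.66411151 0.25065968 0.11041391]
[0.61857368 0.21708691] [0.65719362 0.24628452] [0.65782189 0.27627794] [0.65606273 0.19229636]
pos [0.5188 0.2972 0.1737] ang 88.9 F [-0.7  0.5  0.2] open 0.003 | spin 0.002 units [-5.58 -0.64  3.94]
```

View pics/c5.png

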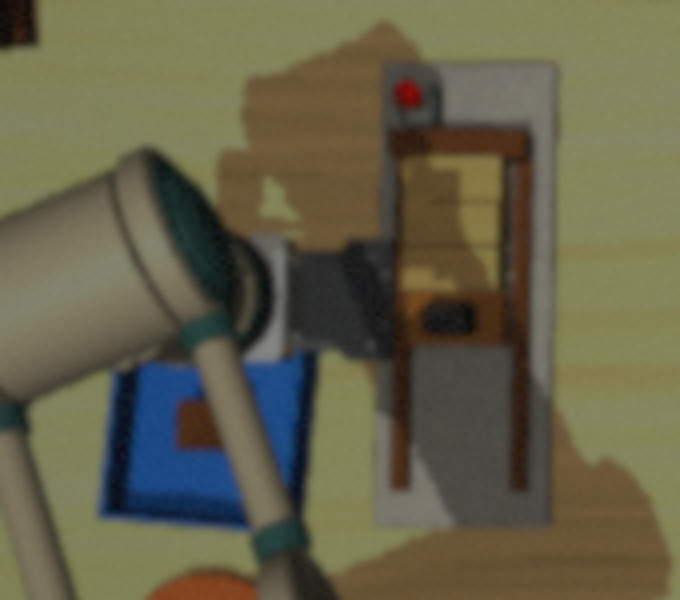

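The crop shows the three blocks tight between the fence and the jaw, the offcut in the bin, and the lever upright at (407,95). Next I push the lever down.

>>> play_rows --pt "-0.6 -0.1 0 0" --pt "-0.8 -0.1 0 0" --pt "-0.8 -0.1 0 0" --pt "-0.8 0 0 0" --pt "-0.8 0 0 0" --pt "-0.8 0 0 0" --pt "-0.6 0 0 0" --pt "-0.36 0 0 0"

```text
time_s: 47.42
position: [0.6596, 0.2847, 0.1737]
tool_rot: [0.011, 1.0, -0.0, 0.0]
contact_force: [-0.4, -0.3, 0.1]
opening: 0.0005
grip_force: 0.0
```

>>> play_rows --pt "0 0 0 0" --pt "0 0 0.5 0" --pt "0 0 0.8 0" --pt "0 0 0.8 0" --pt "0 0 0.8 0" --pt "0 0 0.6 0" --pt "0 0 0.4 0" --pt "0 0 0 0"

```text
time_s: 48.08
position: [0.6555, 0.2856, 0.0743]
tool_rot: [0.01, 1.0, -0.001, -0.003]
contact_force: [-0.2, 0.6, -0.2]
opening: 0.0006
grip_force: 0.0
```

```bash
python3 -c "
from h import *
go(.657,.246,.075,88.8)"
```

```text
pos [0.6555 0.2856 0.0743] ang 88.81 F [-0.2  0.6 -0.2] open 0.0006 | spin 0.0 units [-0.09 -1.58 -0.02]
```

>>> play_rows --pt "-0.09 -0.3 0 0" --pt "0 -0.4 0 0" --pt "0 -0.4 0 0" --pt "0 -0.4 0 0" --pt "0 -0.4 0 0" --pt "0 -0.4 0 0" --pt "0 -0.4 0 0" --pt "0 0 0 0"

```text
time_s: 48.75
position: [0.6589, 0.216, 0.0771]
tool_rot: [0.011, 1.0, -0.001, 0.0]
contact_force: [-0.6, -0.3, 0.4]
opening: 0.0005
grip_force: 0.0
```

>>> play_rows --pt "0 0 -0.5 0" --pt "0 0 -0.6 0" --pt "0 -0.4 0 0" --pt "0 -0.4 0 0" --pt "0 0 0 0" --pt "0 0 0 0" --pt "0 0 0 0" --pt "0 0 0 0"

```text
time_s: 49.42
position: [0.658, 0.1988, 0.1035]
tool_rot: [0.01, 1.0, -0.0, -0.001]
contact_force: [-0.4, 0.5, 0.8]
opening: 0.0003
grip_force: 0.0
```

```bash
python3 -c "
from h import *
im,d=cap('side');W=cloud('side',d)
m=(im[:,:,0]>110)&(im[:,:,1]<60)&(im[:,:,2]<60)&(abs(W[:,:,0]-.656)<.04)&(abs(W[:,:,1]-.22)<.06)&(W[:,:,2]>.03)
print(m.sum(),W[m].min(0),W[m].max(0),W[m].mean(0))
go(.6563,.195,.059,88.8)"
```

```text
13 [0.64882725 0.19320638 0.06432606] [0.66163543 0.21752908 0.08095223] [0.65490975 0.19888679 0.07547418]
pos [0.6581 0.199  0.1036] ang 88.82 F [0.5 0.3 0.2] open 0.0003 | spin 0.0 units [ 0.07 -0.16  1.78]
```

Lever about 50° down; now press from above.

>>> play_rows --pt "0.05 -0.16 0.2 0" --pt "0 0 0.3 0" --pt "0 0 0.3 0" --pt "0 0 0.3 0" --pt "0 0 0.3 0" --pt "0 0 0.2 0" --pt "0 0 0.1 0" --pt "0 0 0 0"

```text
time_s: 50.13
position: [0.6566, 0.1842, 0.0614]
tool_rot: [0.009, 1.0, -0.009, -0.001]
contact_force: [-0.0, -20.7, 7.1]
opening: 0.0005
grip_force: 9.6
```

>>> play_rows --pt "0 0 0.05 0" --pt "0 0 0.05 0" --pt "0 0 0.05 0" --pt "0 0 0.05 0" --pt "0 0 0 0" --pt "0 0 0 0" --pt "0 0 0 0" --pt "0 0 0 0"

```text
time_s: 50.8
position: [0.6567, 0.1827, 0.0567]
tool_rot: [0.009, 1.0, -0.01, -0.001]
contact_force: [-1.6, -24.3, 7.7]
opening: 0.0006
grip_force: 10.9
```

>>> play_rows --pt "0 -0.2 0 0" --pt "0 -0.2 0 0" --pt "0 0 -0.4 0" --pt "0 0 -0.6 0" --pt "0 0 -0.8 0" --pt "0 0 -0.6 0" --pt "0 0 0 0" --pt "0 0 0 0"

```text
time_s: 51.47
position: [0.6574, 0.1859, 0.1175]
tool_rot: [0.01, 1.0, 0.001, 0.001]
contact_force: [-0.3, -0.0, 0.1]
opening: 0.0005
grip_force: 0.0
```

```bash
python3 -c "
from h import *
im,d=cap('side');W=cloud('side',d)
m=(im[:,:,0]>100)&(im[:,:,1]<60)&(im[:,:,2]<60)&(abs(W[:,:,0]-.656)<.05)&(abs(W[:,:,1]-.22)<.06)&(W[:,:,2]>.03)
print(m.sum(),W[m].min(0),W[m].max(0),W[m].mean(0))
i=cv2.resize(im[100:220,180:320],None,fx=4,fy=4,interpolation=cv2.INTER_CUBIC);cv2.imwrite('pics/c6.png',i[:,:,::-1])
go(.6563,.195,.059,88.8)"
```

```text
33 [0.64804223 0.18238208 0.04439606] [0.66254728 0.23369095 0.05950764] [0.65487078 0.20118358 0.05081523]
pos [0.6565 0.1856 0.1163] ang 88.84 F [-0.3  0.2 -0.2] open 0.0004 | spin 0.001 units [0.02 0.37 2.29]
```

View pics/c6.png

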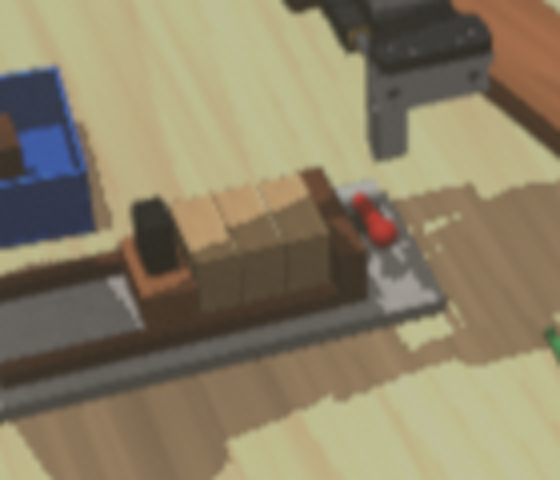

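The lever lies down with its ball at crop (380,230), its top about 59 mm up, so it looks locked. I press once more from above to be sure.

>>> play_rows --pt "0 0.5 0.2 0" --pt "0 0 0.5 0" --pt "0 0 0.5 0" --pt "0 0 0.4 0" --pt "0 0 0.3 0" --pt "0 0 0.2 0" --pt "0 0 0.1 0" --pt "0 0 0 0"

```text
time_s: 52.18
position: [0.6568, 0.1975, 0.0609]
tool_rot: [0.01, 1.0, -0.0, -0.001]
contact_force: [0.5, -1.1, 0.3]
opening: 0.0003
grip_force: 0.0
```

>>> play_rows --pt "0 0 0.04 0" --pt "0 0 0.04 0" --pt "0 0 0.04 0" --pt "0 0 0.04 0" --pt "0 0 0 0" --pt "0 0 0 0" --pt "0 0 0 0" --pt "0 0 0 0"

```text
time_s: 52.85
position: [0.6577, 0.1973, 0.0586]
tool_rot: [0.01, 1.0, 0.0, 0.001]
contact_force: [-0.5, -1.2, 6.0]
opening: 0.0004
grip_force: 2.6
```

>>> play_rows --pt "0 0 -0.3 0" --pt "0 0 -0.6 0" --pt "0 0 -0.8 0" --pt "0 0 -0.8 0" --pt "0 0 -0.8 0" --pt "0 0 -0.8 0" --pt "0 0 -0.8 0" --pt "0 0 -0.4 0"

```text
time_s: 53.52
position: [0.6579, 0.1979, 0.1928]
tool_rot: [0.01, 1.0, 0.001, 0.002]
contact_force: [1.0, 0.1, 0.1]
opening: 0.0003
grip_force: 0.0
```

>>> play_rows --pt "0.8 0 0 0" --pt "0.8 0.8 0 0" --pt "0.8 0.8 0 0" --pt "0.8 0.8 0 0" --pt "0.8 0.8 0 0" --pt "0.8 0.8 0 0" --pt "0.5 0.5 0 0" --pt "0 0 0 0"

```text
time_s: 54.18
position: [0.5236, 0.3151, 0.1898]
tool_rot: [0.009, 1.0, 0.001, -0.002]
contact_force: [0.2, 0.9, -0.2]
opening: 0.0001
grip_force: 0.0
```

```bash
python3 -c "
from h import *
im,d=cap('side');W=cloud('side',d);P=W.reshape(-1,3)
m=(im[:,:,0]>100)&(im[:,:,1]<60)&(im[:,:,2]<60)&(abs(W[:,:,0]-.656)<.05)&(abs(W[:,:,1]-.22)<.06)&(W[:,:,2]>.03)
print('lever',m.sum(),W[m].min(0),W[m].max(0))
q=P[(abs(P[:,0]-.57)<.045)&(abs(P[:,1]-.219)<.025)&(P[:,2]>.064)&(P[:,2]<.076)];print('pack',q.min(0),q.max(0))
i=cv2.resize(im[80:260,100:340],None,fx=3,fy=3,interpolation=cv2.INTER_CUBIC);cv2.imwrite('pics/c7.png',i[:,:,::-1])
print(r.observe()['position'],r.observe()['time_s'])"
```

```text
lever 12 [0.64892558 0.18102451 0.04419485] [0.65930632 0.21808724 0.05417175]
pack [0.52848887 0.19402921 0.06400662] [0.61497053 0.24397161 0.07214425]
[0.52548182 0.31368353 0.18988703] 54.2333
```

View pics/c7.png

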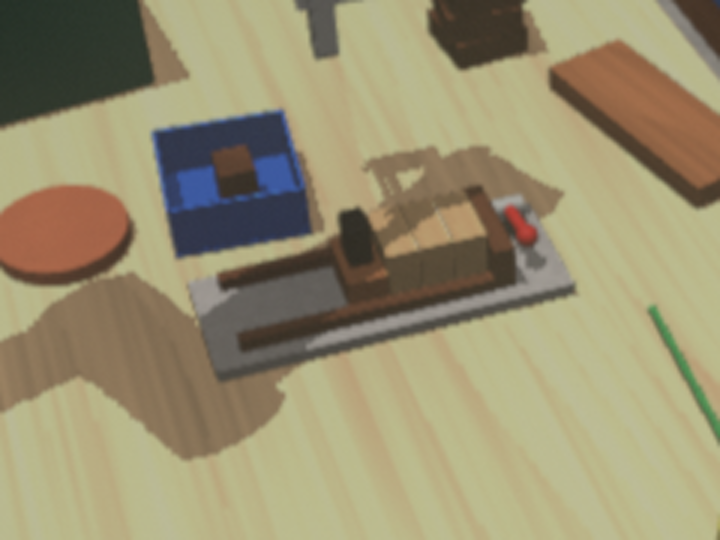

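The picture shows the offcut in the bin at (235,170) and the pack tight at (435,240). The lever is down at (522,225), and the arm is clear of everything.

```bash
python3 -c "
from h import *
print(r.finish_job())"
```

```text
the job is handed in; nothing more can be done
None
```

The job is handed in at about 54 s: the offcut is in the blue bin, and the jaw was drawn fully back. The three oak blocks present are pressed tight against the fence at about 16 N. The red lever is all the way down, and nothing else on the bench was touched.

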